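# Laying out two water-meter sets on a plumbing shop's counter

## Robot

A 7-joint arm with a two-finger parallel gripper is mounted at the origin on the work surface. World frame = base frame: x ahead of the robot, y to its left, z up, the work surface at z = 0. Lengths are in m, angles in rad, forces in N, time in s.
With the tool pointing down it reaches from about 0.425 to 0.925 m from the base axis. Payload 6.8 kg.
Tool frame: the origin (TCP) lies midway between the tips of the shut fingers; the grasp point (between the pads) lies 19 mm behind it; z points along the fingers, y is the line along which they close (so a half turn about z gives the same grasp; the last joint's range is limited). The gripper opens to 85 mm and grips with 20 to 120 N. Pads are 22 mm wide; open, the fingers measure 114 mm over their backs; the gripper's body (76 mm by 85 mm) begins 54 mm behind the grasp point. The pads swing forward as they close: fully open they stand 13 mm farther back than shut.
Start: joints at [1.045, 0.477, 0.022, 1.555, -0.011, 1.109, -0.083], TCP at [0.274, -0.617, 0.231] pointing down, gripper open.
Joint ranges: [-2.96, 2.96], [-0.34, 2.1], [-1.41, 1.46], [0.24, 2.44], [-1.37, 4.51], [0.17, 1.92], [-2.96, 2.96]. Speed limits (rad/s): [2.39, 2.39, 3.14, 3.14, 3.14, 3.14, 3.14].

## Interface

Orientations are given as a rotation vector (axis times angle).
In Python, from bench import get_obs, grab_frame, camera_params, r gives the robot as it stands.
- The arm moves only by the shell command python3 -m jog 'ROWS' [FORCE]. ROWS is JSON, a list of rows, each an object of numbers: "rx", "ry", "rz": the turn, a rotation vector about the world's x, y, z scaled (see below); "x", "y", "z": the shift along the world's x, y, z scaled (see below); "jaw": the opening, from -1 (shut) to 1 (fully open). In form: [{"rx": .., "ry": .., "rz": .., "x": .., "y": .., "z": .., "jaw": ..}, ...]. A call has 1 to 8 rows; each row shifts and turns the commanded pose from where the row before left it; what a row does not reach is not made up. The controller multiplies each number of a shift by 60 mm and each number of a turn by 10 degrees. A row lasts 1/8 s, in which the tool goes at most 62.5 mm and 10.7 degrees, less where a joint would pass 70% of its speed; a pose out of reach is approached as far as the arm can. A call with a number of a shift or a turn outside -1 to 1 is refused whole. A call with a gripper value outside its range is refused whole. The fingers move at their own pace and stop on an object; FORCE is the grip in N (left out, the last holds). Time passes only in rows, so rows that do not move let the fingers close. It gives the time, the measured TCP pose, the force, the opening and the grip force at its end, in the units of the state.
- get_obs(): the state, without advancing time (a new reading comes with each control period).
- grab_frame(name): name is "scene" or "top" or "wrist"; returns the picture (384x512x3 uint8, red, green, blue); there is no depth.
- camera_params(name): a dict with "fx", "fy", "cx", "cy" (pixels), "R" (3x3) and "t" (3): a world point X has camera coordinates R X + t. Camera axes: x right, y down, z forward; pixel columns grow to the right and rows downward; lengths in m; the calibration is good to about 2 mm. A picture is of the moment at which its call begins: read the wrist's pose just before it. camera_params takes no time and is no camera call; for the wrist camera it gives the pose at the moment of the call.
- r.hand_in(): hands the job in; it is judged then, once.
The state is a dict: "clock": time; "joints": joint angles; "qvel": joint speeds; "tau": joint torques, N m; "tcp_pos": TCP position; "orientation": TCP orientation; "contact_force": force on the tool from outside, world axes, zero at the start; "moment": the same for the moment, N m; "grip_width": finger opening in m; "gripper_force": force on a finger pad.
Only numpy, scipy, OpenCV 4.12 (cv2) and the standard library are available. Lean on these libraries where they do the work, as an engineer would, in place of code of your own. Each camera call takes 0.05 s, during which the arm holds its last target. There are 200 camera calls.

## Task

Lay out the customer's two water-meter sets on the counter in flow order, each at its own meter: the brass strainer and the blue-handled brass valve belong to the blue cold-water meter, the nickel-plated strainer and the red-handled nickel-plated valve to the red hot-water meter. The water comes from the robot's left through the ball valve, then the strainer (its arrow pointing to the meter), then the meter: in each set the strainer lies between valve and meter, all three in one straight line along the meter's axis, with a finger's width (about 15 mm) between neighbouring ends, the valves' handles up. Leave the meters, the yellow-handled gas valve and the reel of sealing tape where they are.

Things in the scene. Friction and masses are not known exactly. Their poses are not given: they have to be found in the camera images.
- cold_valve_center (a point): Ball valve of yellow brass with a BLUE butterfly handle (mm). Octagonal body 56 long (x), 27 wide (y), ports at both ends; lies handle up. The handle, 48 long, 16 wide, lies along the body, top at 45. Both ends are alike: either way round will do. Grip across the body (y). Point: middle of the body, half-way up (22.5 above the counter). z up. 160 g.
- hot_valve_center (a point): Ball valve of silvery nickel-plated brass with a RED butterfly handle (mm). Octagonal body 56 long (x), 27 wide (y), ports at both ends; lies handle up. The handle, 48 long, 16 wide, lies along the body, top at 45. Both ends are alike: either way round will do. Grip across the body (y). Point: middle of the body, half-way up (22.5 above the counter). z up. 160 g.
- cold_strainer_center (a point): Y-strainer of yellow BRASS (mm). Lies on its side. Straight body 66 long (x), 30 wide, 30 high; flow, and the arrow on top, along +x. A leg leaves mid-body on the -y side at 45 deg, leaning to the outlet, reaching 38 from the axis and covering that side from x = 0 on: grip across y 18 upstream of the point. Point: centre of the straight body, 15 above the counter. z up. 180 g.
- hot_strainer_center (a point): Y-strainer of silvery NICKEL-plated brass (mm). Lies on its side. Straight body 66 long (x), 30 wide, 30 high; flow, and the arrow on top, along +x. A leg leaves mid-body on the -y side at 45 deg, leaning to the outlet, reaching 38 from the axis and covering that side from x = 0 on: grip across y 18 upstream of the point. Point: centre of the straight body, 15 above the counter. z up. 180 g.
- cold_meter: Water meter with a BLUE register ring, white dial and brass body (mm). Body 110 long (x), ends 26 across, their axis 17 up; on its middle a round register, 73 diameter, top at 66. Arrows on dial and necks show the flow along +x: inlet end at x = -55, outlet at +55. Loose, 600 g, not to be moved. Origin: centre of the underside, on the counter; z up.
- hot_meter: Water meter with a RED register ring, white dial and nickel-plated body (mm). Body 110 long (x), ends 26 across, their axis 17 up; on its middle a round register, 73 diameter, top at 66. Arrows on dial and necks show the flow along +x: inlet end at x = -55, outlet at +55. Loose, 600 g, not to be moved. Origin: centre of the underside, on the counter; z up.
- gas_valve_center (a point): Ball valve of silvery nickel-plated brass with a YELLOW butterfly handle (for gas, not wanted here), otherwise like the other valves: 56 x 27 mm, 45 mm high, loose, to be left alone. Point: over the middle of its body, 22.5 mm above the counter.
- tape_reel_center (a point): White flat reel of sealing tape, 54 mm diameter, 16 mm high, loose, to be left alone. Point: its centre, 8 mm above the counter.
There are look-alikes about, which are no part of the job. Leave any pink look-alike of the part that bears cold_valve_center alone.

How it is judged:
By the outcome, as a careful person would: the job done as asked, in the order asked, and still so for the second after the job is handed in, with the robot touching nothing.
It also fails if it takes over 99 s, if anything falls off the work surface, if the arm or the gripper's body presses on something with over 40 N, if the wrist force passes 120 N, or if a joint passes its speed limit or range.

## Working session

There is one attempt and no reset: what is moved stays moved. The work goes in short steps, Python scripts to look and compute and a shell command to move; the robot and the scene stay as the last step left them, time stands still between calls to the robot, and variables do not carry over. Pictures are saved under pics/ and viewed, at most 14 in all, crops included, and the job is handed in when it is done.

```bash
ls; mkdir -p pics
python3 - <<'E'
from bench import *
import cv2
o=get_obs();print(o)
for n in("top","scene"):
    f=grab_frame(n);cv2.imwrite(f"pics/{n}0.png",f[:,:,::-1]);p=camera_params(n);print(n,p)
E
```

```text
pics
{'clock': 0.0, 'joints': array([ 1.04489439,  0.47782163,  0.0223361 ,  1.55652182, -0.01151692,
        1.10930006, -0.08313162]), 'qvel': array([ 2.65191883e-04,  6.23530970e-04,  5.07708623e-04,  3.85172280e-05,
       -1.51482921e-03, -9.52776789e-05,  9.45662375e-04]), 'tau': array([ 5.25352916e-04, -5.96457803e+01,  1.60801381e+00, -2.81189185e+01,
        1.22925412e-02,  9.53998620e-03, -3.41737825e-05]), 'tcp_pos': array([ 0.2736157 , -0.61636524,  0.23028151]), 'orientation': array([-3.07148730e+00, -6.51111952e-01,  8.21299920e-04]), 'contact_force': array([-0.70607254,  0.55986763,  0.10266009]), 'moment': array([ 0.01533625,  0.02758422, -0.02460118]), 'gripper_force': 0.0, 'grip_width': 0.08512055177359572}
top {'fx': 473.05794275344545, 'fy': 473.05794275344545, 'cx': 262.0187398613849, 'cy': 193.83858725211726, 'R': array([[-1.16452715e-02, -9.99932036e-01,  5.58164955e-04],
       [-9.85388055e-01,  1.13810283e-02, -1.69943679e-01],
       [ 1.69925777e-01, -2.52904936e-03, -9.85453619e-01]]), 't': array([0.00151703, 0.56880497, 1.38197791])}
scene {'fx': 387.5295799996089, 'fy': 387.5295799996089, 'cx': 257.83206069080796, 'cy': 192.08579406466004, 'R': array([[ 0.20103626,  0.9795195 ,  0.01122354],
       [ 0.79204262, -0.15579535, -0.59025105],
       [-0.57641383,  0.12755138, -0.80714171]]), 't': array([-0.10101581, -0.41186496,  1.32255261])}
```

Run:
```python
import cv2
a=cv2.imread("pics/top0.png");cv2.imwrite("pics/top0b.png",cv2.resize(a,(800,600),interpolation=cv2.INTER_CUBIC))
```

```text
(no output)
```

View pics/top0b.png

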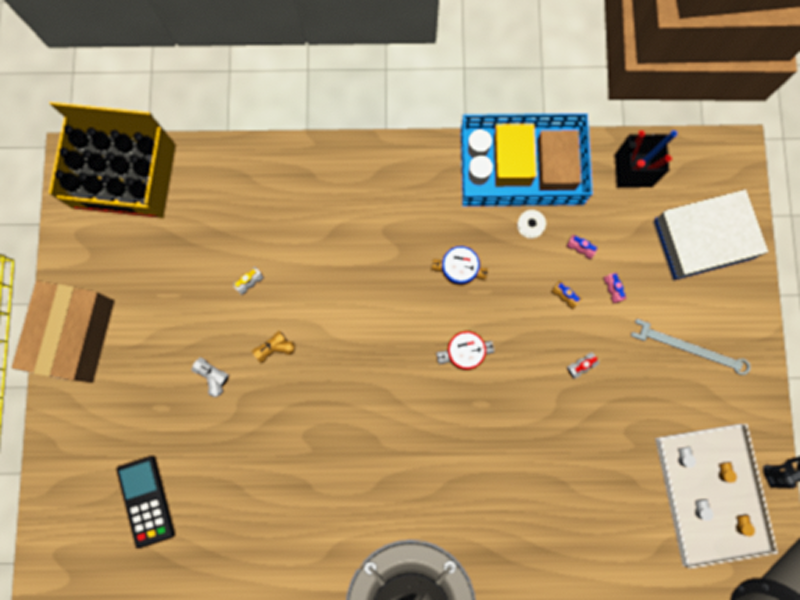

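The top view (800x600 scale) shows the blue meter at (462,265) and the red meter at (467,350). Candidates:
- **Cold valve:** brass with blue handle at (565,293). The pink look-alikes are at (582,245) and (615,288).
- **Hot valve:** nickel with red handle at (583,365). The yellow gas valve is at (248,280).
- **Strainers:** brass at (273,347), nickel at (210,377). The small fittings on the white tray at (685–745,455–525) are not them.

I choose (565,293), (583,365), (273,347) and (210,377), and will check them up close with the wrist camera.

```bash
cat > h.py <<'E'
import numpy as np, cv2
from bench import get_obs, grab_frame, camera_params
from scipy.spatial.transform import Rotation as Ro
def p2w(p,uv,z):
    uv=np.atleast_2d(uv).astype(float)
    d=np.c_[(uv[:,0]-p["cx"])/p["fx"],(uv[:,1]-p["cy"])/p["fy"],np.ones(len(uv))]@p["R"]
    c=-p["R"].T@p["t"]
    return c+d*((z-c[2])/d[:,2])[:,None]
def w2p(p,X):
    c=np.atleast_2d(X)@p["R"].T+p["t"]
    return c[:,:2]/c[:,2:]*[p["fx"],p["fy"]]+[p["cx"],p["cy"]]
E
python3 - <<'E'
from h import *
np.set_printoptions(precision=4,suppress=True)
p=camera_params("top")
for n,u,z in[("cm",(462,265),.066),("hm",(467,350),.066),("cv",(565,293),.04),("hv",(583,365),.04),("bs",(270,347),.03),("ns",(210,375),.03),("gas",(248,280),.04),("tape",(531,223),.016),("p1",(582,245),.04),("p2",(615,288),.04)]:
    x=p2w(p,np.array(u)/1.5625,z)[0];print(n,x,np.hypot(x[0],x[1]))
o=get_obs();w=camera_params("wrist");T=Ro.from_rotvec(o["orientation"]).as_matrix()
c=-w["R"].T@w["t"];print(T,"cam in tcp",T.T@(c-o["tcp_pos"]),"axes in tcp\n",(w["R"]@T).T,w["fx"],w["cx"],w["cy"])
E
```

```text
cm [ 0.6388 -0.1073  0.066 ] 0.647709995308376
hm [ 0.4741 -0.1129  0.066 ] 0.4873661792307639
cv [ 0.5863 -0.3091  0.04  ] 0.6628002149635489
hv [ 0.4454 -0.337   0.04  ] 0.558500716343523
bs [0.4882 0.2665 0.03  ] 0.5561984755323126
ns [0.4353 0.381  0.03  ] 0.5785155083371505
gas [0.6194 0.3103 0.04  ] 0.6927601365285646
tape [ 0.7352 -0.2525  0.016 ] 0.7772957779372617
p1 [ 0.6823 -0.3472  0.04  ] 0.7655497462157685
p2 [ 0.5951 -0.4073  0.04  ] 0.7211494269842285
[[ 0.914   0.4058 -0.0008]
 [ 0.4058 -0.914   0.0014]
 [-0.0001 -0.0016 -1.    ]] cam in tcp [ 0.0683  0.0004 -0.1432] axes in tcp
 [[ 0.     -0.963  -0.2696]
 [ 1.     -0.      0.0002]
 [-0.0002 -0.2696  0.963 ]] 321.75073147401207 257.3047239502002 187.430730416445
```

```bash
python3 -m jog '[{"x":0.55,"y":0.72,"z":0.1,"rz":0.83},{"x":0.55,"y":0.72,"z":0.1,"rz":0.83},{"x":0.55,"y":0.72,"z":0.1,"rz":0.83},{"x":0.55,"y":0.72,"z":0.1,"rz":0.83},{"x":0.55,"y":0.72,"z":0.1,"rz":0.83},{"x":0.55,"y":0.72,"z":0.1,"rz":0.83},{"x":0.55,"y":0.72,"z":0.1,"rz":0.83},{"x":0.55,"y":0.72,"z":0.1,"rz":0.83}]'
python3 -m jog '[{"z":0.0},{"z":0}]'
cat > snap.py <<'E'
import sys,pickle
from h import *
n=sys.argv[1]
o=get_obs();p=camera_params("wrist");f=grab_frame("wrist")
pickle.dump((p,o,f),open(f"pics/{n}.pkl","wb"))
im=f[:,:,::-1]
cv2.imwrite(f"pics/{n}.png",cv2.resize(im,(800,600),interpolation=cv2.INTER_CUBIC))
np.set_printoptions(precision=4,suppress=True)
R=Ro.from_rotvec(o["orientation"]).as_matrix()
print(o["clock"],o["tcp_pos"],"yaw",np.degrees(np.arctan2(R[1,0],R[0,0])),"tilt",R[:2,2],o["joints"],o["grip_width"],o["contact_force"])
E
python3 snap.py w1
```

```text
0.1 [ 0.2737 -0.6165  0.2304] yaw 23.940372342956294 tilt [-0.0008  0.0014] [ 1.0449  0.4777  0.0223  1.5563 -0.0115  1.1093 -0.0831] 0.08548948372164526 [ 0.5039  0.7823 -0.0935]validation failed for argument at $[0]...
validation failed for argument at $[0]...
```

View pics/w1.png

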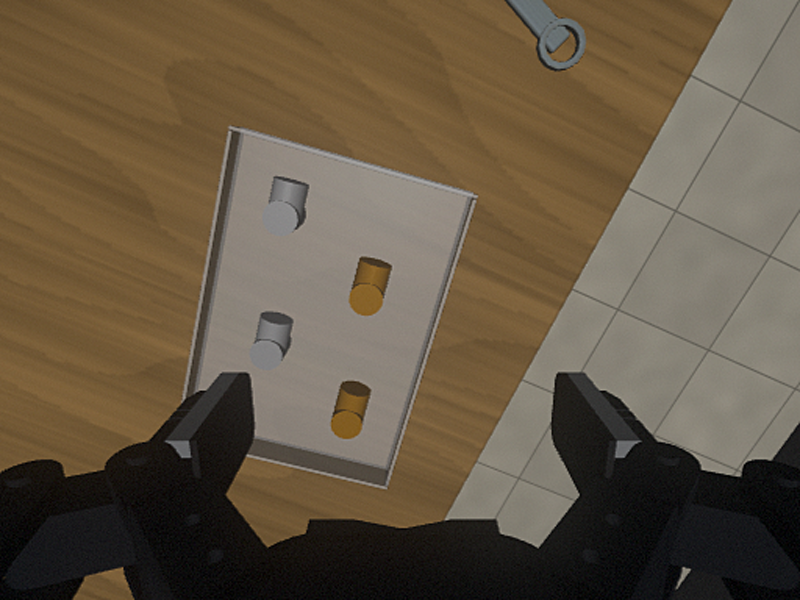

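The picture still shows the start position, with the tray of fittings. The move was refused because the rows apparently need every key, so I'll resend them in full.

```bash
python3 -m jog '[{"rx":0,"ry":0,"rz":0.83,"x":0.5,"y":0.6,"z":0.1,"jaw":1},{"rx":0,"ry":0,"rz":0.83,"x":0.5,"y":0.6,"z":0.1,"jaw":1},{"rx":0,"ry":0,"rz":0.83,"x":0.5,"y":0.6,"z":0.1,"jaw":1},{"rx":0,"ry":0,"rz":0.83,"x":0.5,"y":0.6,"z":0.1,"jaw":1},{"rx":0,"ry":0,"rz":0.83,"x":0.5,"y":0.6,"z":0.1,"jaw":1},{"rx":0,"ry":0,"rz":0.83,"x":0.5,"y":0.6,"z":0.1,"jaw":1},{"rx":0,"ry":0,"rz":0.83,"x":0.5,"y":0.6,"z":0.1,"jaw":1},{"rx":0,"ry":0,"rz":0.83,"x":0.5,"y":0.6,"z":0.1,"jaw":1}]'
python3 -m jog '[{"rx":0,"ry":0,"rz":0,"x":0,"y":0,"z":0,"jaw":1},{"rx":0,"ry":0,"rz":0,"x":0,"y":0,"z":0,"jaw":1}]'
python3 snap.py w2
```

```text
clock: 1.15
tcp_pos: [0.5145, -0.3277, 0.2793]
orientation: [-2.21, -2.233, 0.0]
contact_force: [0.6, 0.5, 0.4]
grip_width: 0.0854
gripper_force: 0.0
clock: 1.4
tcp_pos: [0.5134, -0.3294, 0.279]
orientation: [-2.216, -2.227, 0.001]
contact_force: [0.4, -0.7, -0.2]
grip_width: 0.0853
gripper_force: 0.0
1.4 [ 0.5134 -0.3294  0.279 ] yaw 90.2789583972461 tilt [-0.0009 -0.0002] [ 0.7212  0.3521 -0.3292  1.6438  0.1222  1.1666  0.3674] 0.08534978872276092 [ 0.4131 -0.7105 -0.2083]
```

View pics/w2.png

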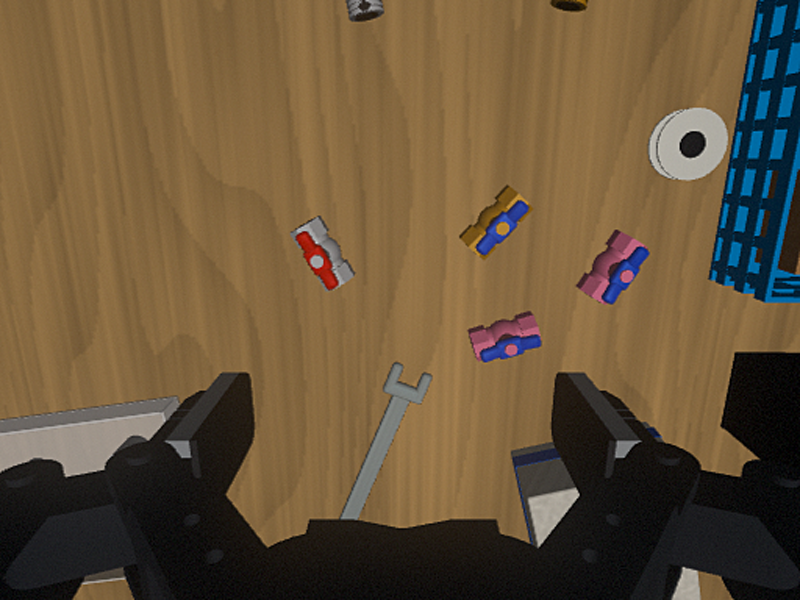

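Wrist view: the brass valve with the blue handle is at (503,229) and the nickel valve with the red handle at (316,261). The two pink look-alikes are at (505,345) and (615,268), so both choices are confirmed. Next I'll look at the meters and the strainers.

```bash
python3 -m jog '[{"rx":0,"ry":0,"rz":0,"x":0.1,"y":0.85,"z":0,"jaw":1},{"rx":0,"ry":0,"rz":0,"x":0.1,"y":0.85,"z":0,"jaw":1},{"rx":0,"ry":0,"rz":0,"x":0.1,"y":0.85,"z":0,"jaw":1},{"rx":0,"ry":0,"rz":0,"x":0.1,"y":0.85,"z":0,"jaw":1},{"rx":0,"ry":0,"rz":0,"x":0,"y":0,"z":0,"jaw":1},{"rx":0,"ry":0,"rz":0,"x":0,"y":0,"z":0,"jaw":1}]' | grep tcp
python3 snap.py w3
python3 -m jog '[{"rx":0,"ry":0,"rz":0,"x":0,"y":0.9,"z":0,"jaw":1},{"rx":0,"ry":0,"rz":0,"x":0,"y":0.9,"z":0,"jaw":1},{"rx":0,"ry":0,"rz":0,"x":0,"y":0.9,"z":0,"jaw":1},{"rx":0,"ry":0,"rz":0,"x":0,"y":0.9,"z":0,"jaw":1},{"rx":0,"ry":0,"rz":0,"x":0,"y":0.9,"z":0,"jaw":1},{"rx":0,"ry":0,"rz":0,"x":0,"y":0.9,"z":0,"jaw":1},{"rx":0,"ry":0,"rz":0,"x":0,"y":0,"z":0,"jaw":1},{"rx":0,"ry":0,"rz":0,"x":0,"y":0,"z":0,"jaw":1}]' |grep tcp
python3 snap.py w4
```

```text
tcp_pos: [0.5374, -0.1268, 0.2791]
2.2 [ 0.5374 -0.1268  0.2791] yaw 90.19629551375446 tilt [-0.0005 -0.0009] [ 0.4769  0.2639 -0.4316  1.7713  0.1218  1.133   0.01  ] 0.084797759089001 [-0.4556 -1.4514 -0.105 ]
tcp_pos: [0.5387, 0.1969, 0.2788]
3.25 [0.5387 0.1969 0.2788] yaw 90.1751385962538 tilt [-0.0004 -0.0012] [ 0.01    0.3257 -0.5884  1.7153  0.1958  1.1605 -0.6298] 0.0854286326116963 [ 0.1438 -0.9388  0.3575]
```

View pics/w3.png

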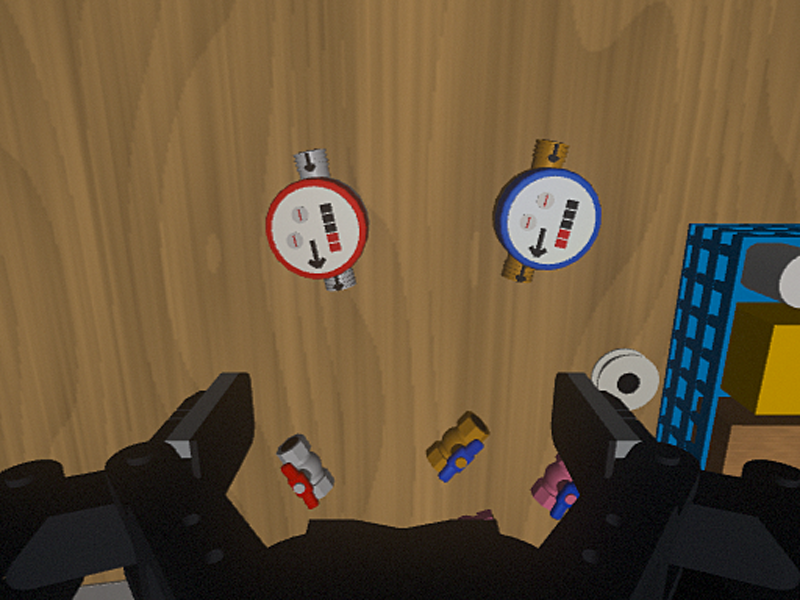

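View pics/w4.png

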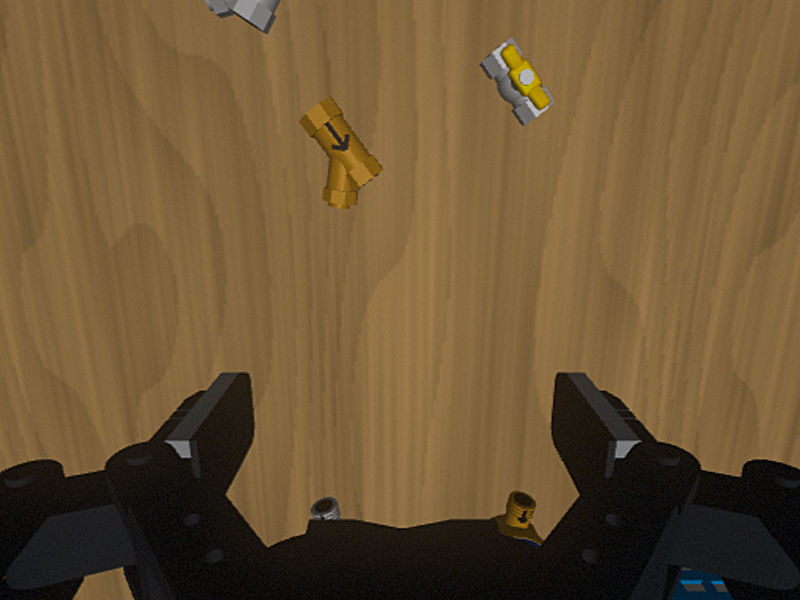

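The wrist views show both meters with their arrows pointing down the image (−y), so the inlets are at the top: hot inlet neck at (309,151), cold at (551,140). The brass strainer is at (340,145) with its arrow to the lower right. The nickel strainer is only partly in view at (245,5). The gas valve is at (525,80).

```bash
cat > fit.py <<'E'
from h import *
import pickle
np.set_printoptions(precision=4,suppress=True)
L=lambda n:pickle.load(open(f"pics/{n}.pkl","rb"))
def W(n,uv,z): return p2w(L(n)[0],np.array(uv,float)/1.5625,z)
def blob(n,lo,hi,box):
    f=L(n)[2];h=cv2.cvtColor(f,cv2.COLOR_RGB2HSV);m=cv2.inRange(h,lo,hi);k=np.zeros_like(m)
    x0,y0,x1,y1=[int(v/1.5625) for v in box];k[y0:y1,x0:x1]=m[y0:y1,x0:x1]
    return k
if __name__=="__main__":
    for nm,lo,hi,box,a,b in[("hot",(0,120,60),(8,255,255),(255,170,375,285),[(309,151),(309,170)],[(342,288),(339,275)]),
                      ("cold",(105,120,60),(130,255,255),(485,160,610,280),[(551,140),(549,160)],[(516,281),(520,268)])]:
        m=blob("w3",lo,hi,box);c=max(cv2.findContours(m,0,2)[0],key=cv2.contourArea)
        e=cv2.fitEllipse(cv2.convexHull(c));ctr=W("w3",np.array(e[0])*1.5625,.062)[0]
        A=W("w3",a,.025)[0];B=W("w3",b,.025)[0];d=B-A
        print(nm,"reg",ctr,np.array(e[1])*1.5625,"in",A,"out",B,"len",np.hypot(*d[:2]),"yaw",np.degrees(np.arctan2(d[1],d[0])),"mid",(A+B)/2)
    for nm,lo,hi,box in[("hv",(0,150,60),(8,255,255),(280,215,360,300)),("cv",(105,150,60),(130,255,255),(450,180,540,260))]:
        m=blob("w2",lo,hi,box);ys,xs=np.nonzero(m);P=p2w(L("w2")[0],np.c_[xs,ys],.043)[:,:2]
        (cx,cy),(w,h),_=r=cv2.minAreaRect((P*1000).astype(np.float32));bx=cv2.boxPoints(r)
        ee=[bx[1]-bx[0],bx[2]-bx[1]];l=max(ee,key=np.linalg.norm)
        print(nm,cx,cy,w,h,"yaw",np.degrees(np.arctan2(l[1],l[0])))
    # brass strainer: arrow tail/tip at z=.03, body end mids
    P=W("w4",[(317,107),(372,172),(327,122),(344,153)],.03);d=P[1]-P[0];print("bs",P[:,:2],np.hypot(*d[:2]),np.degrees(np.arctan2(d[1],d[0])))
    print("ns",W("w4",(245,5),.03))
E
python3 fit.py
```

```text
hot reg [ 0.4759 -0.1114  0.062 ] [100.9322 102.7376] in [ 0.4666 -0.0586  0.025 ] out [ 0.4886 -0.1665  0.025 ] len 0.1100755389378606 yaw -78.48498032123372 mid [ 0.4776 -0.1126  0.025 ]
cold reg [ 0.643  -0.1045  0.062 ] [ 96.6913 104.6988] in [ 0.65  -0.05   0.025] out [ 0.6306 -0.1601  0.025 ] len 0.11178678883241608 yaw -99.95248004639248 mid [ 0.6403 -0.1051  0.025 ]
hv 448.45892333984375 -341.927978515625 15.995267868041992 48.882240295410156 yaw -62.195698
cv 587.721923828125 -315.6519470214844 48.07376480102539 14.629979133605957 yaw 47.111877
bs [[0.4762 0.296 ]
 [0.5159 0.2498]
 [0.4831 0.2856]
 [0.4951 0.2636]] 0.060986135216879095 -49.34346380910771
ns [[0.4288 0.3628 0.03  ]]
```

```bash
python3 -m jog '[{"rx":0,"ry":0,"rz":0,"x":-0.5,"y":0.6,"z":0,"jaw":1},{"rx":0,"ry":0,"rz":0,"x":-0.5,"y":0.6,"z":0,"jaw":1},{"rx":0,"ry":0,"rz":0,"x":-0.4,"y":0.6,"z":0,"jaw":1},{"rx":0,"ry":0,"rz":0,"x":0,"y":0,"z":0,"jaw":1},{"rx":0,"ry":0,"rz":0,"x":0,"y":0,"z":0,"jaw":1}]' | grep tcp
python3 snap.py w5
```

```text
tcp_pos: [0.4552, 0.3049, 0.2792]
3.925 [0.4552 0.3049 0.2792] yaw 90.15499374008661 tilt [ 0.0005 -0.0012] [-0.1649  0.2903 -0.6548  1.7695  0.1938  1.1471 -0.8771] 0.08551016994052532 [ 0.1207 -0.9501 -0.3353]
```

View pics/w5.png

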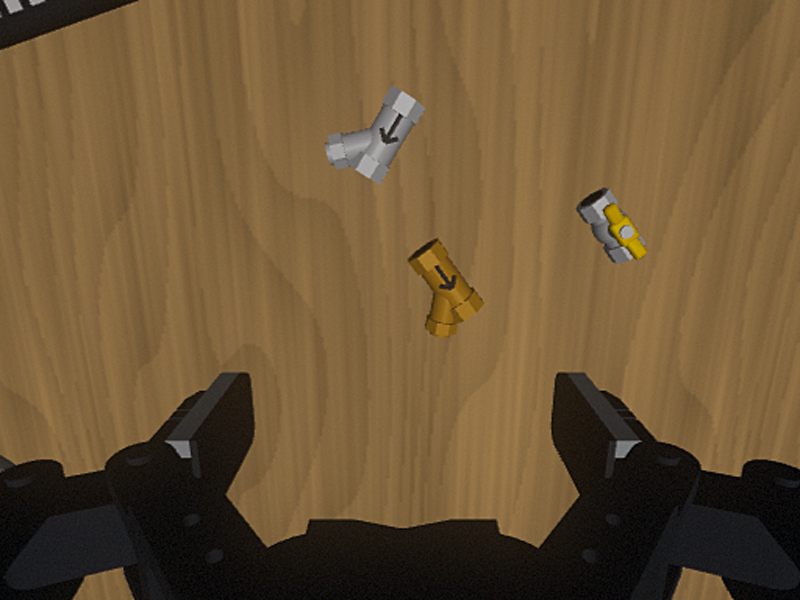

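The nickel strainer is clear now: inlet about (410,95), outlet (369,174), arrow pointing to the lower left. The brass strainer runs from (424,249) to (469,306). I'll refine all the poses with a silhouette fit of simple solid models.

```bash
cat > sil.py <<'E'
from fit import *
from scipy.optimize import minimize
t=np.linspace(0,2*np.pi,17)[:-1]
def cyl(a,b,r):
    a,b=np.array(a,float),np.array(b,float);d=(b-a)/np.linalg.norm(b-a)
    n=np.cross(d,[0,0,1] if abs(d[2])<.9 else [1,0,0]);n/=np.linalg.norm(n);m=np.cross(d,n)
    c=r*(np.cos(t)[:,None]*n+np.sin(t)[:,None]*m);return np.r_[a+c,b+c]/1000
bod=lambda l,r,h:[cyl((-l,0,h),(-l+18,0,h),r),cyl((l-18,0,h),(l,0,h),r),cyl((-l,0,h),(l,0,h),r*.75)]
M={"strainer":bod(33,15,15)+[cyl((4,-4,15),(29,-29,15),12)],
   "valve":[cyl((-28,0,13.5),(28,0,13.5),12),np.array([[x,y,z] for x in(-24,24) for y in(-8,8) for z in(40,45)])/1000],
   "handle":[np.array([[x,y,z] for x in(-24,24) for y in(-8,8) for z in(40,45)])/1000],
   "meter":[cyl((-55,0,17),(55,0,17),13),cyl((0,0,10),(0,0,66),36.5)]}
def render(kind,q,p,sh=(384,512),S=4):
    m=np.zeros((sh[0]*S,sh[1]*S),np.uint8);R=Ro.from_euler("z",q[2]).as_matrix()
    for V in M[kind]:
        u=w2p(p,V@R.T+[q[0],q[1],0])*S;cv2.fillConvexPoly(m,cv2.convexHull(np.rint(u).astype(np.int32)),255)
    return cv2.resize(m,sh[::-1],interpolation=cv2.INTER_AREA)/255.
def fitpose(kind,mask,p,q0):
    mk=(mask>0).astype(float)
    f=lambda v:1-np.minimum(r:=render(kind,(q0[0]+v[0]/1e3,q0[1]+v[1]/1e3,q0[2]+v[2]/50),p),mk).sum()/np.maximum(r,mk).sum()
    s=minimize(f,[0,0,0],method="Nelder-Mead",options=dict(initial_simplex=[[-3,-3,-3],[5,-2,-2],[-2,5,-1],[-1,-2,5]],maxiter=150,xatol=.05,fatol=1e-4))
    v=s.x;return (q0[0]+v[0]/1e3,q0[1]+v[1]/1e3,q0[2]+v[2]/50),1-s.fun
BR=((8,205,40),(25,255,255));NI=((0,0,95),(180,45,255))
def seg(n,rng,box):
    m=0
    for lo,hi in ([rng] if not isinstance(rng,list) else rng): m=m|blob(n,lo,hi,box)
    m=cv2.morphologyEx(m,cv2.MORPH_OPEN,np.ones((2,2),np.uint8));m=cv2.morphologyEx(m,cv2.MORPH_CLOSE,np.ones((5,5),np.uint8))
    return m
def run(nm,n,kind,rng,box,q0,out):
    m=seg(n,rng,box);q,iou=fitpose(kind,m,L(n)[0],(q0[0],q0[1],np.radians(q0[2])))
    print(nm,np.round(np.array(q[:2])*1000,1),round(np.degrees(q[2]),1),"IoU",round(iou,3))
    for mm,col in((m,(255,0,255)),((render(kind,q,L(n)[0])>.5).astype(np.uint8),(0,255,0))):
        mm=cv2.resize(mm,None,fx=3,fy=3,interpolation=0)
        cv2.drawContours(out,cv2.findContours(mm,0,2)[0],-1,col,1)
    return q
E
cat > go1.py <<'E'
from sil import *
RED=((0,120,60),(8,255,255));BLU=((105,100,60),(130,255,255))
big={n:cv2.resize(L(n)[2][:,:,::-1],None,fx=3,fy=3,interpolation=cv2.INTER_CUBIC) for n in("w2","w3","w5")}
WH=((0,0,120),(180,60,255))
run("ns","w5","strainer",NI,(300,70,440,200),(.43,.37,-115),big["w5"])
run("bs","w5","strainer",BR,(390,225,500,350),(.495,.272,-49),big["w5"])
run("hv","w2","handle",RED,(280,205,365,300),(.448,-.342,118),big["w2"])
run("cv","w2","handle",BLU,(450,175,540,265),(.588,-.316,47),big["w2"])
run("hm","w3","meter",[RED,NI,((0,0,0),(180,80,255))],(255,140,380,300),(.477,-.112,-78.5),big["w3"])
run("cm","w3","meter",[BLU,BR,((0,0,100),(180,80,255))],(480,130,615,290),(.641,-.105,-100),big["w3"])
k=1536/800
c=[("w5",300,70,520,345),("w2",270,170,550,300),("w3",250,130,620,300)]
t=[cv2.resize(big[n][int(b*k):int(d*k),int(a*k):int(e*k)],s) for (n,a,b,e,d),s in zip(c,[(400,500),(400,186),(400,184)])]
o=np.zeros((500,800,3),np.uint8);o[:,:400]=t[0];o[:186,400:]=t[1];o[200:384,400:]=t[2];cv2.imwrite("pics/fit1.png",o)
E
python3 go1.py
```

```text
ns [444.8 382.3] -118.8 IoU 0.864
bs [496.4 264.3] -52.7 IoU 0.592
hv [ 449.9 -342.9] 123.8 IoU 0.626
cv [ 589.6 -317.6] 48.0 IoU 0.598
hm [ 477.3 -114.1] -78.6 IoU 0.942
cm [ 643.7 -106.9] -16.7 IoU 0.719
```

View pics/fit1.png

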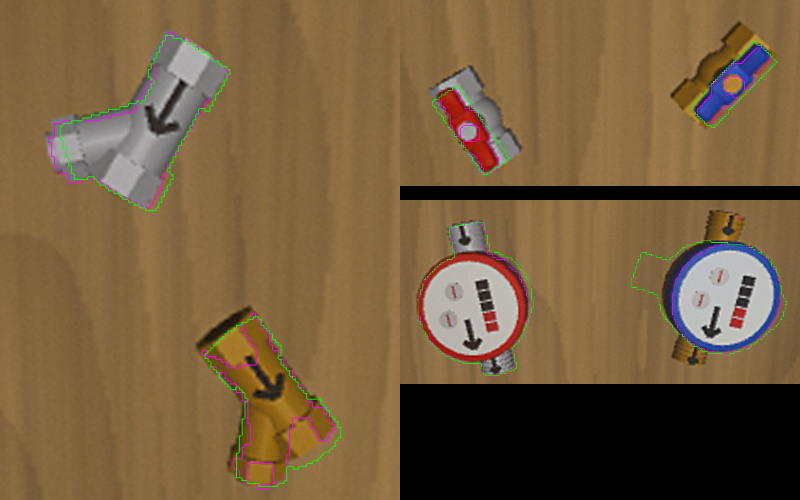

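```bash
cat > go2.py <<'E'
import sil
from sil import *
def gc(n,rng,box):
    f=L(n)[2];S=4;x0,y0,x1,y1=[int(v/1.5625) for v in box];pad=12
    sub=cv2.resize(f[y0-pad:y1+pad,x0-pad:x1+pad],None,fx=S,fy=S,interpolation=cv2.INTER_CUBIC)
    m=np.zeros(sub.shape[:2],np.uint8);cv2.setRNGSeed(1)
    cv2.grabCut(sub,m,(pad*S,pad*S,(x1-x0)*S,(y1-y0)*S),np.zeros((1,65)),np.zeros((1,65)),8,cv2.GC_INIT_WITH_RECT)
    b=cv2.resize(((m&1)*255).astype(np.uint8),None,fx=1/S,fy=1/S,interpolation=cv2.INTER_AREA)>127
    k=np.zeros(f.shape[:2],np.uint8);k[y0-pad:y1+pad,x0-pad:x1+pad]=b*255;return k
sil.seg=gc
if __name__=="__main__":
    big={n:cv2.resize(L(n)[2][:,:,::-1],None,fx=3,fy=3,interpolation=cv2.INTER_CUBIC) for n in("w2","w3","w5")}
    run("ns","w5","strainer",0,(318,78,432,190),(.445,.375,-118),big["w5"])
    run("bs","w5","strainer",0,(400,230,490,345),(.495,.268,-51),big["w5"])
    run("hv","w2","valve",0,(285,208,362,298),(.448,-.342,118),big["w2"])
    run("cv","w2","valve",0,(452,178,538,265),(.588,-.316,47),big["w2"])
    run("hm","w3","meter",0,(258,142,378,298),(.477,-.113,-78.5),big["w3"])
    run("cm","w3","meter",0,(486,132,610,290),(.641,-.105,-100),big["w3"])
    k=1536/800
    c=[("w5",300,70,520,345),("w2",270,170,550,300),("w3",250,130,620,300)]
    t=[cv2.resize(big[n][int(b*k):int(d*k),int(a*k):int(e*k)],s) for (n,a,b,e,d),s in zip(c,[(400,500),(400,186),(400,184)])]
    o=np.zeros((500,800,3),np.uint8);o[:,:400]=t[0];o[:186,400:]=t[1];o[200:384,400:]=t[2];cv2.imwrite("pics/fit2.png",o)
E
python3 go2.py
```

```text
ns [443.2 383.5] -120.3 IoU 0.869
bs [493.2 268.2] -52.3 IoU 0.886
hv [ 449.8 -342. ] 119.3 IoU 0.919
cv [ 588.2 -315.7] 48.9 IoU 0.912
hm [ 476.2 -113.1] -78.9 IoU 0.96
cm [ 642.8 -105.6] -101.1 IoU 0.94
```

View pics/fit2.png

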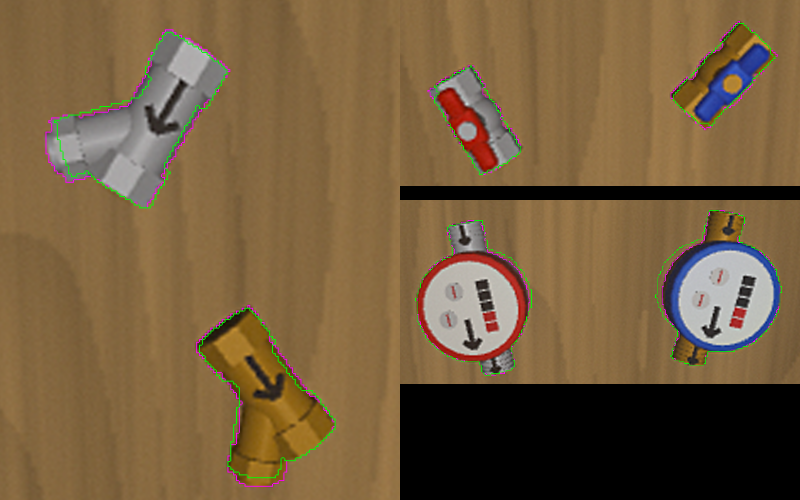

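The fits line up with every part. Working poses (mm, flow yaw in degrees):

| Part | x | y | yaw |
|---|---|---|---|
| Nickel strainer | 443.5 | 383 | −120 |
| Brass strainer | 493 | 268 | −52 |
| Cold valve | 588 | −316 | 48 |
| Hot valve | 449.5 | −342 | 119 |
| Hot meter | 476.7 | −112.8 | −78.6 |
| Cold meter | 641.8 | −105.5 | −100.3 |

All of them lie within reach, and the sizes are plausible. I'll pick up the nickel strainer first.

```bash
cat > st.py <<'E'
# prints state and the remaining shift (in row units, total) to a target x y z yaw
import sys
from h import *
o=get_obs();R=Ro.from_rotvec(o["orientation"]).as_matrix();y=np.degrees(np.arctan2(R[1,0],R[0,0]))
T=np.array([float(a) for a in sys.argv[1:4]])/1000
print("t",round(float(o["clock"]),2),"pos",np.round(o["tcp_pos"]*1000,1),"yaw",round(y,1),"w",round(float(o["grip_width"])*1000,1),"F",np.round(o["contact_force"],1),"grip",round(float(o["gripper_force"]),1))
print("to go units",np.round((T-o["tcp_pos"])/.06,2),"rz",round((float(sys.argv[4])-y)/10,2))
E
python3 -m jog '[{"rx":0,"ry":0,"rz":-0.75,"x":-0.01,"y":0.39,"z":-0.83,"jaw":1},{"rx":0,"ry":0,"rz":-0.75,"x":-0.01,"y":0.39,"z":-0.83,"jaw":1},{"rx":0,"ry":0,"rz":-0.75,"x":-0.01,"y":0.39,"z":-0.83,"jaw":1},{"rx":0,"ry":0,"rz":-0.75,"x":-0.01,"y":0.39,"z":-0.83,"jaw":1},{"rx":0,"ry":0,"rz":0,"x":0,"y":0,"z":0,"jaw":1},{"rx":0,"ry":0,"rz":0,"x":0,"y":0,"z":0,"jaw":1}]' >/dev/null
python3 st.py 452.2 399 5 60.2
```

```text
t 4.72 pos [453.1 399.5  81.2] yaw 60.3 w 85.2 F [ 0.4 -0.1  0.4] grip 0.0
to go units [-0.02 -0.01 -1.27] rz -0.01
```

```bash
python3 -m jog '[{"rx":0,"ry":0,"rz":0,"x":-0.01,"y":0,"z":-0.5,"jaw":1},{"rx":0,"ry":0,"rz":0,"x":0,"y":0,"z":-0.5,"jaw":1},{"rx":0,"ry":0,"rz":0,"x":0,"y":0,"z":-0.25,"jaw":1},{"rx":0,"ry":0,"rz":0,"x":0,"y":0,"z":0,"jaw":-1},{"rx":0,"ry":0,"rz":0,"x":0,"y":0,"z":0,"jaw":-1},{"rx":0,"ry":0,"rz":0,"x":0,"y":0,"z":0,"jaw":-1},{"rx":0,"ry":0,"rz":0,"x":0,"y":0,"z":0,"jaw":-1},{"rx":0,"ry":0,"rz":0,"x":0,"y":0,"z":0,"jaw":-1}]' 40 >/dev/null
python3 st.py 452.2 399 5 60.2
```

```text
t 5.72 pos [451.5 401.4   6.5] yaw 60.3 w 28.2 F [ 0.7 -1.4  5.9] grip 39.9
to go units [ 0.01 -0.04 -0.02] rz -0.01
```

```bash
python3 -m jog '[{"rx":0,"ry":0,"rz":0,"x":0,"y":0,"z":0.5,"jaw":-1},{"rx":0,"ry":0,"rz":0,"x":0,"y":0,"z":0.7,"jaw":-1},{"rx":0,"ry":0,"rz":0.5,"x":0,"y":-0.8,"z":0.3,"jaw":-1},{"rx":0,"ry":0,"rz":0.6,"x":0,"y":-0.95,"z":0,"jaw":-1},{"rx":0,"ry":0,"rz":0.6,"x":0,"y":-0.95,"z":0,"jaw":-1},{"rx":0,"ry":0,"rz":0.6,"x":0,"y":-0.95,"z":0,"jaw":-1},{"rx":0,"ry":0,"rz":0.6,"x":0,"y":-0.95,"z":0,"jaw":-1},{"rx":0,"ry":0,"rz":0.6,"x":0,"y":-0.95,"z":0,"jaw":-1}]' >/dev/null
python3 -m jog '[{"rx":0,"ry":0,"rz":0.6,"x":0,"y":-0.95,"z":0,"jaw":-1},{"rx":0,"ry":0,"rz":0,"x":0,"y":-0.1,"z":0,"jaw":-1},{"rx":0,"ry":0,"rz":0,"x":0,"y":0,"z":0,"jaw":-1},{"rx":0,"ry":0,"rz":0,"x":0,"y":0,"z":0,"jaw":-1}]' >/dev/null
python3 st.py 452.8 5.8 6 101.4; python3 snap.py h1
```

```text
t 7.22 pos [451.1   6.4  95.4] yaw 101.5 w 27.9 F [-0.4  0.1 -1.7] grip 39.9
to go units [ 0.03 -0.01 -1.49] rz -0.01
7.225 [0.4511 0.0064 0.0954] yaw 101.46698012983423 tilt [0.0007 0.0007] [ 0.4057  0.3837 -0.6543  2.1591  0.3589  0.7039 -0.2908] 0.027906127631818742 [-0.3633  0.0668 -1.6995]
```

View pics/h1.png

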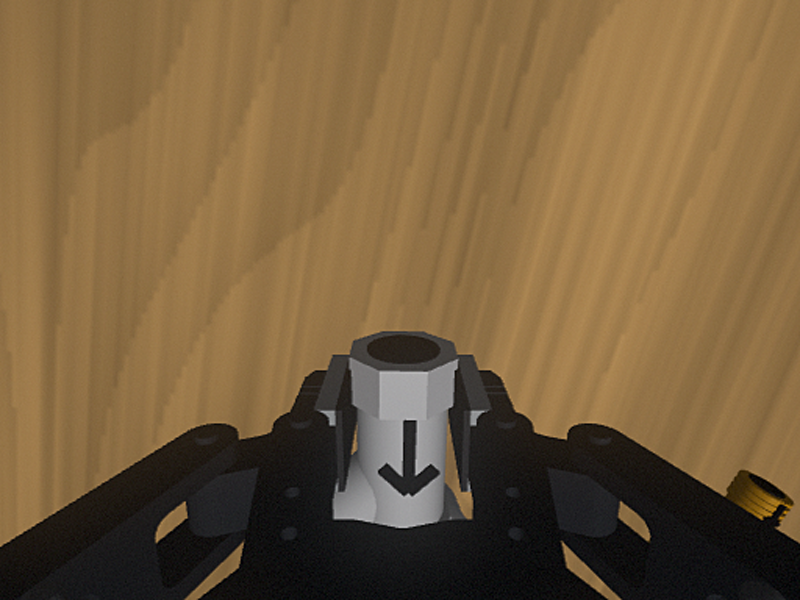

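The nickel strainer is held, with its inlet toward the top at (404,370) and the arrow at (409,422→495). I'll check its offset in the hand.

```bash
cat > hand.py <<'E'
# hand.py snap z(mm) u v u v ... -> points in tool frame (mm: along tool x, across tool y)
import sys
from fit import *
n=sys.argv[1];p,o,_=L(n);R=Ro.from_rotvec(o["orientation"]).as_matrix()
for a in sys.argv[2:]:
    z,u,v=[float(k) for k in a.split(",")]
    print(a,np.round((R.T@(W(n,[(u,v)],z/1e3)[0]-o["tcp_pos"]))*1000,1))
E
python3 hand.py h1 118.9,379,371 118.9,428,371 118.9,380,418 118.9,428,418 118.9,410,422 118.9,408,495 103.9,350,352 103.9,458,352
```

```text
118.9,379,371 [ 13.5  -5.9 -23.5]
118.9,428,371 [ 13.5   6.8 -23.5]
118.9,380,418 [ -0.1  -5.8 -23.5]
118.9,428,418 [ -0.1   6.9 -23.5]
118.9,410,422 [ -1.3   2.2 -23.5]
118.9,408,495 [-24.1   1.7 -23.5]
103.9,350,352 [ 12.6 -14.9  -8.5]
103.9,458,352 [12.6 16.2 -8.5]
```

```bash
python3 -m jog '[{"rx":0,"ry":0,"rz":0,"x":0.02,"y":0.01,"z":-0.6,"jaw":-1},{"rx":0,"ry":0,"rz":0,"x":0,"y":0,"z":-0.6,"jaw":-1},{"rx":0,"ry":0,"rz":0,"x":0,"y":0,"z":-0.2,"jaw":-1},{"rx":0,"ry":0,"rz":0,"x":0,"y":0,"z":-0.06,"jaw":-1},{"rx":0,"ry":0,"rz":0,"x":0,"y":0,"z":0,"jaw":-1},{"rx":0,"ry":0,"rz":0,"x":0,"y":0,"z":0,"jaw":-1}]' >/dev/null
python3 st.py 452.5 7.3 6.5 101.4
```

```text
t 8.03 pos [452.9   5.3   8.4] yaw 101.3 w 28.3 F [ 0.2 -0.5 -2.1] grip 39.9
to go units [-0.01  0.03 -0.03] rz 0.01
```

```bash
python3 -m jog '[{"rx":0,"ry":0,"rz":0,"x":0,"y":0.03,"z":-0.03,"jaw":-1},{"rx":0,"ry":0,"rz":0,"x":0,"y":0,"z":0,"jaw":-1},{"rx":0,"ry":0,"rz":0,"x":0,"y":0,"z":0,"jaw":-1},{"rx":0,"ry":0,"rz":0,"x":0,"y":0,"z":0,"jaw":0.6},{"rx":0,"ry":0,"rz":0,"x":0,"y":0,"z":0,"jaw":0.6},{"rx":0,"ry":0,"rz":0,"x":0,"y":0,"z":0,"jaw":0.6}]' >/dev/null
python3 st.py 452.5 7.3 6.5 101.4
python3 -m jog '[{"rx":0,"ry":0,"rz":0,"x":0,"y":0,"z":0.6,"jaw":1},{"rx":0,"ry":0,"rz":0,"x":0,"y":0,"z":0.65,"jaw":1},{"rx":0,"ry":0,"rz":0.45,"x":0.08,"y":0.76,"z":0,"jaw":1},{"rx":0,"ry":0,"rz":0.45,"x":0.08,"y":0.76,"z":0,"jaw":1},{"rx":0,"ry":0,"rz":0.45,"x":0.08,"y":0.76,"z":0,"jaw":1},{"rx":0,"ry":0,"rz":0.45,"x":0.08,"y":0.76,"z":0,"jaw":1},{"rx":0,"ry":0,"rz":0.45,"x":0.08,"y":0.76,"z":0,"jaw":1},{"rx":0,"ry":0,"rz":0.45,"x":0.08,"y":0.76,"z":0,"jaw":1}]' >/dev/null
python3 -m jog '[{"rx":0,"ry":0,"rz":0,"x":0,"y":0,"z":0,"jaw":1},{"rx":0,"ry":0,"rz":0,"x":0,"y":0,"z":0,"jaw":1}]' >/dev/null
python3 st.py 482.1 282.4 6.5 128
```

```text
t 8.78 pos [452.1   7.1   5.7] yaw 101.3 w 68.4 F [0.4 0.  0.7] grip 0.0
to go units [0.01 0.   0.01] rz 0.01
t 10.03 pos [480.6 279.9  80.3] yaw 128.3 w 85.7 F [-0.2  0.5 -1.5] grip 0.0
to go units [ 0.03  0.04 -1.23] rz -0.03
```

```bash
python3 -m jog '[{"rx":0,"ry":0,"rz":-0.03,"x":0.02,"y":0.03,"z":-0.5,"jaw":1},{"rx":0,"ry":0,"rz":0,"x":0,"y":0,"z":-0.5,"jaw":1},{"rx":0,"ry":0,"rz":0,"x":0,"y":0,"z":-0.22,"jaw":1},{"rx":0,"ry":0,"rz":0,"x":0,"y":0,"z":0,"jaw":-1},{"rx":0,"ry":0,"rz":0,"x":0,"y":0,"z":0,"jaw":-1},{"rx":0,"ry":0,"rz":0,"x":0,"y":0,"z":0,"jaw":-1},{"rx":0,"ry":0,"rz":0,"x":0,"y":0,"z":0,"jaw":-1},{"rx":0,"ry":0,"rz":0,"x":0,"y":0,"z":0,"jaw":-1}]' 40 >/dev/null
python3 st.py 482.1 282.4 6.5 128
```

```text
t 11.03 pos [482.8 282.8   8.7] yaw 128.0 w 28.1 F [-0.3 -1.1  6.3] grip 39.6
to go units [-0.01 -0.01 -0.04] rz -0.0
```

```bash
python3 -m jog '[{"rx":0,"ry":0,"rz":0,"x":0,"y":0,"z":0.6,"jaw":-1},{"rx":0,"ry":0,"rz":0,"x":0,"y":0,"z":0.8,"jaw":-1},{"rx":0,"ry":0,"rz":-0.8,"x":0.5,"y":-0.74,"z":0,"jaw":-1},{"rx":0,"ry":0,"rz":-0.8,"x":0.5,"y":-0.74,"z":0,"jaw":-1},{"rx":0,"ry":0,"rz":-0.8,"x":0.5,"y":-0.74,"z":0,"jaw":-1},{"rx":0,"ry":0,"rz":-0.8,"x":0.5,"y":-0.74,"z":0,"jaw":-1},{"rx":0,"ry":0,"rz":-0.8,"x":0.5,"y":-0.74,"z":0,"jaw":-1},{"rx":0,"ry":0,"rz":-0.8,"x":0.5,"y":-0.74,"z":0,"jaw":-1}]' >/dev/null
python3 -m jog '[{"rx":0,"ry":0,"rz":0,"x":0,"y":0,"z":0,"jaw":-1},{"rx":0,"ry":0,"rz":0,"x":0,"y":0,"z":0,"jaw":-1}]' >/dev/null
python3 st.py 663.7 15 8.5 79.7; python3 snap.py h2
```

```text
t 12.28 pos [661.6  16.6  91.4] yaw 80.1 w 28.4 F [-0.4  1.4 -2.5] grip 40.2
to go units [ 0.04 -0.03 -1.38] rz -0.04
12.275 [0.6616 0.0166 0.0914] yaw 80.07291084212319 tilt [-0.0006  0.0008] [ 0.2317  0.6558 -0.5019  1.6712  0.3785  0.9133 -0.5903] 0.028425821708798836 [-0.3683  1.3583 -2.4618]
```

View pics/h2.png

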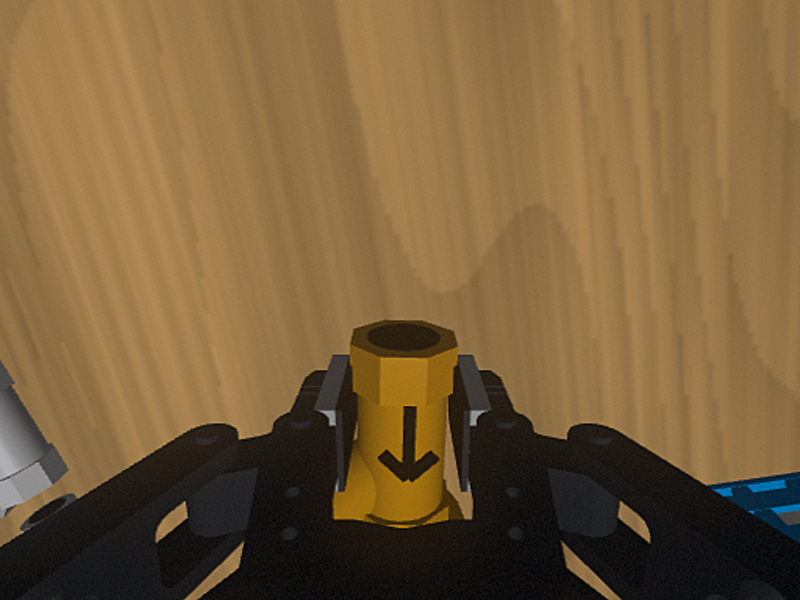

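The brass strainer is held straight, with its inlet edge at (404,358) and arrow at (409,407→480).

```bash
python3 hand.py h2 112.7,379,358 112.7,428,358 112.7,410,407 112.7,408,480
```

```text
112.7,379,358 [ 16.2  -5.8 -21.3]
112.7,428,358 [ 16.2   7.  -21.3]
112.7,410,407 [  2.    2.3 -21.3]
112.7,408,480 [-20.8   1.9 -21.3]
```

```bash
python3 -m jog '[{"rx":0,"ry":0,"rz":-0.04,"x":0.03,"y":-0.06,"z":-0.6,"jaw":-1},{"rx":0,"ry":0,"rz":0,"x":0,"y":0,"z":-0.5,"jaw":-1},{"rx":0,"ry":0,"rz":0,"x":0,"y":0,"z":-0.2,"jaw":-1},{"rx":0,"ry":0,"rz":0,"x":0,"y":0,"z":-0.06,"jaw":-1},{"rx":0,"ry":0,"rz":0,"x":0,"y":0,"z":0,"jaw":-1},{"rx":0,"ry":0,"rz":0,"x":0,"y":0,"z":0,"jaw":-1}]' >/dev/null
python3 st.py 663.2 12.3 8.5 79.7
```

```text
t 13.07 pos [664.7  12.7  11.2] yaw 79.6 w 28.2 F [ 0.2  0.4 -2.4] grip 40.1
to go units [-0.03 -0.01 -0.04] rz 0.01
```

```bash
python3 -m jog '[{"rx":0,"ry":0,"rz":0,"x":-0.03,"y":-0.01,"z":-0.04,"jaw":-1},{"rx":0,"ry":0,"rz":0,"x":0,"y":0,"z":0,"jaw":-1},{"rx":0,"ry":0,"rz":0,"x":0,"y":0,"z":0,"jaw":-1},{"rx":0,"ry":0,"rz":0,"x":0,"y":0,"z":0,"jaw":0.6},{"rx":0,"ry":0,"rz":0,"x":0,"y":0,"z":0,"jaw":0.6},{"rx":0,"ry":0,"rz":0,"x":0,"y":0,"z":0,"jaw":0.6}]' >/dev/null
python3 st.py 663.2 12.3 8.5 79.7
python3 -m jog '[{"rx":0,"ry":0,"rz":0,"x":0,"y":0,"z":0.6,"jaw":1},{"rx":0,"ry":0,"rz":0,"x":0,"y":0,"z":0.9,"jaw":1},{"rx":0,"ry":0,"rz":0,"x":-0.3,"y":-0.4,"z":0.8,"jaw":1},{"rx":0,"ry":0,"rz":0,"x":-0.6,"y":-0.6,"z":0.5,"jaw":1},{"rx":0,"ry":0,"rz":0.3,"x":-0.6,"y":-0.6,"z":0.5,"jaw":1},{"rx":0,"ry":0,"rz":0.7,"x":-0.3,"y":-0.6,"z":0.5,"jaw":1},{"rx":0,"ry":0,"rz":0,"x":0,"y":0,"z":0,"jaw":1},{"rx":0,"ry":0,"rz":0,"x":0,"y":0,"z":0,"jaw":1}]' >/dev/null
python3 snap.py w6
```

```text
t 13.82 pos [661.8  11.7   7.2] yaw 79.6 w 68.1 F [-0.8 -0.9 -0.3] grip 0.0
to go units [0.02 0.01 0.02] rz 0.01
14.825 [ 0.554  -0.1196  0.2352] yaw 89.58819695250227 tilt [-0.0001  0.0005] [ 0.5888  0.3591 -0.6098  1.7818  0.2305  1.0727 -0.1092] 0.08519014549851918 [ 0.7614  0.6044 -0.8747]
```

View pics/w6.png

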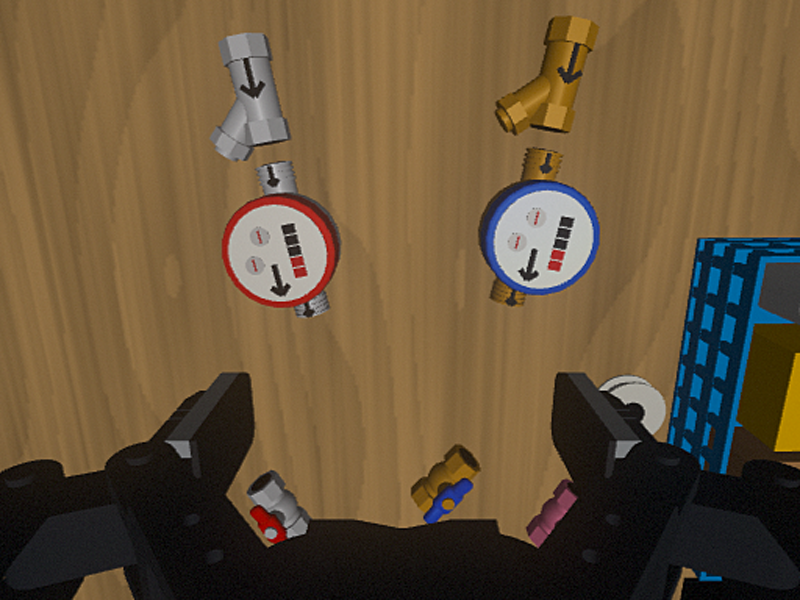

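Both strainers lie upstream of their meters: nickel at (255,90), brass at (568,75). I'll measure the alignment and gaps.

```bash
cat > chk.py <<'E'
from go2 import *
def rep(n,items,save=None):
    big=cv2.resize(L(n)[2][:,:,::-1],None,fx=3,fy=3,interpolation=cv2.INTER_CUBIC)
    q={k:run(k,n,*a,big) for k,a in items.items()}
    for s in"hc":
        m=np.array(q[s+"m"])
        for k in(s+"s",s+"v"):
            if k in q:
                d=np.array(q[k][:2])-m[:2];c,si=np.cos(m[2]),np.sin(m[2])
                print(k,"along",round((d@[c,si])*1e3,1),"(want","-103" if k[1]=="s" else "-179",") across",round((d@[-si,c])*1e3,1),"dyaw",round((np.degrees(q[k][2]-m[2])+90)%180-90,1))
    if save: cv2.imwrite(save,cv2.resize(big,(800,600),interpolation=cv2.INTER_AREA))
E
python3 - <<'E'
from chk import *
rep("w6",{"hm":("meter",0,(212,158,345,322),(.4767,-.113,-78.6)),"cm":("meter",0,(472,146,606,312),(.6418,-.1055,-100.3)),
 "hs":("strainer",0,(205,28,295,158),(.456,-.011,-78.6)),"cs":("strainer",0,(490,12,604,138),(.66,-.004,-100.3))},"pics/fit3.png")
E
```

```text
hm [ 476.  -113.1] -87.5 IoU 0.839
cm [ 642.6 -105.6] -93.9 IoU 0.838
hs [457.3 -12.3] -78.2 IoU 0.865Traceback (most recent call last):
  File "<stdin>", line 2, in <module>
  File "chk.py", line 4, in rep
    q={k:run(k,n,*a,big) for k,a in items.items()}
         ~~~^^^^^^^^^^^^
  File "sil.py", line 30, in run
    m=seg(n,rng,box);q,iou=fitpose(kind,m,L(n)[0],(q0[0],q0[1],np.radians(q0[2])))
  File "go2.py", line 5, in gc
    sub=cv2.resize(f[y0-pad:y1+pad,x0-pad:x1+pad],None,fx=S,fy=S,interpolation=cv2.INTER_CUBIC)
cv2.error: OpenCV(4.12.0) /io/opencv/modules/imgproc/src/resize.cpp:4208: error: (-215:Assertion failed) !ssize.empty() in function 'resize'
```

```bash
sed -i 's/pad=12/pad=min(12,y0)/' go2.py
python3 - <<'E'
from chk import *
big=np.zeros((1152,1536,3),np.uint8)
for nm,a,b,box,g in(("hot",(274,163),(314,316),(205,28,295,158),(.456,-.011,-78.6)),("cold",(543,150),(507,304),(490,12,604,138),(.66,-.004,-100.3))):
    A=W("w6",a,.02)[0][:2];B=W("w6",b,.02)[0][:2];d=B-A;M=(A+B)/2;l=np.hypot(*d);d/=l
    q=run(nm,"w6","strainer",0,box,g,big)
    for ref,mm,dd in(("necks",M,d),("model",*[(np.array(v[:2]),np.array([np.cos(np.radians(v[2])),np.sin(np.radians(v[2]))])) for v in [((.4767,-.1128,-78.6) if nm=="hot" else (.6418,-.1055,-100.3))]][0])):
        e=np.array(q[:2])-mm
        print(nm,ref,mm,l,np.degrees(np.arctan2(dd[1],dd[0])),"along",e@dd,"across",e@[-dd[1],dd[0]])
E
```

```text
hot [457.3 -12.3] -78.2 IoU 0.865
hot necks [ 0.4771 -0.1139] 0.11335374850256759 -79.03137787811544 along -0.10353856718376366 across -0.00017121013293357025
hot model [ 0.4767 -0.1128] 0.11335374850256759 -78.6 along -0.10232323957214824 across 0.0008211772745691226
cold [661.1  -4.9] -99.3 IoU 0.877
cold necks [ 0.6419 -0.1061] 0.11192364479332925 -99.91267851626687 along -0.10301008103038926 across 0.0014986711385047943
cold model [ 0.6418 -0.1055] 0.11192364479332925 -100.3 along -0.10242129347877985 across 0.0009846376531058702
```

Both strainers are within about 1.5 mm and 1° of the target. Next is the cold valve.

```bash
python3 -m jog '[{"rx":0,"ry":0,"rz":-0.83,"x":0.11,"y":-0.65,"z":-0.48,"jaw":1},{"rx":0,"ry":0,"rz":-0.83,"x":0.11,"y":-0.65,"z":-0.48,"jaw":1},{"rx":0,"ry":0,"rz":-0.83,"x":0.11,"y":-0.65,"z":-0.48,"jaw":1},{"rx":0,"ry":0,"rz":-0.83,"x":0.11,"y":-0.65,"z":-0.48,"jaw":1},{"rx":0,"ry":0,"rz":-0.83,"x":0.11,"y":-0.65,"z":-0.48,"jaw":0.7},{"rx":0,"ry":0,"rz":0,"x":0,"y":0,"z":0,"jaw":0.7},{"rx":0,"ry":0,"rz":0,"x":0,"y":0,"z":0,"jaw":0.7}]' >/dev/null
python3 st.py 588 -315.7 6 48
```

```text
t 15.75 pos [ 587.8 -312.6   90.6] yaw 48.3 w 72.7 F [-0.2  0.5 -0.1] grip 0.0
to go units [ 0.   -0.05 -1.41] rz -0.03
```

```bash
python3 -m jog '[{"rx":0,"ry":0,"rz":-0.03,"x":0,"y":-0.05,"z":-0.6,"jaw":0.7},{"rx":0,"ry":0,"rz":0,"x":0,"y":0,"z":-0.6,"jaw":0.7},{"rx":0,"ry":0,"rz":0,"x":0,"y":0,"z":-0.2,"jaw":0.7},{"rx":0,"ry":0,"rz":0,"x":0,"y":0,"z":0,"jaw":-1},{"rx":0,"ry":0,"rz":0,"x":0,"y":0,"z":0,"jaw":-1},{"rx":0,"ry":0,"rz":0,"x":0,"y":0,"z":0,"jaw":-1},{"rx":0,"ry":0,"rz":0,"x":0,"y":0,"z":0,"jaw":-1},{"rx":0,"ry":0,"rz":0,"x":0,"y":0,"z":0,"jaw":-1}]' 40 >/dev/null
python3 st.py 588 -315.7 6 48
python3 -m jog '[{"rx":0,"ry":0,"rz":0,"x":0,"y":0,"z":0.6,"jaw":-1},{"rx":0,"ry":0,"rz":0,"x":0,"y":0,"z":0.8,"jaw":-1},{"rx":0,"ry":0,"rz":0,"x":0,"y":0,"z":0.8,"jaw":-1},{"rx":0,"ry":0,"rz":0,"x":0,"y":0,"z":0,"jaw":-1},{"rx":0,"ry":0,"rz":0,"x":0,"y":0,"z":0,"jaw":-1}]' >/dev/null
python3 snap.py h3
```

```text
t 16.75 pos [ 588.5 -318.5    9.4] yaw 47.8 w 26.1 F [-0.8  0.8  7.1] grip 41.5
to go units [-0.01  0.05 -0.06] rz 0.02
17.375 [ 0.5863 -0.3181  0.139 ] yaw 47.82755736252089 tilt [-0.001   0.0001] [ 0.6516  0.5802 -0.3532  1.6359  0.2326  0.9681 -0.5172] 0.02633416016532845 [ 0.606  -0.0425 -2.4533]
```

View pics/h3.png

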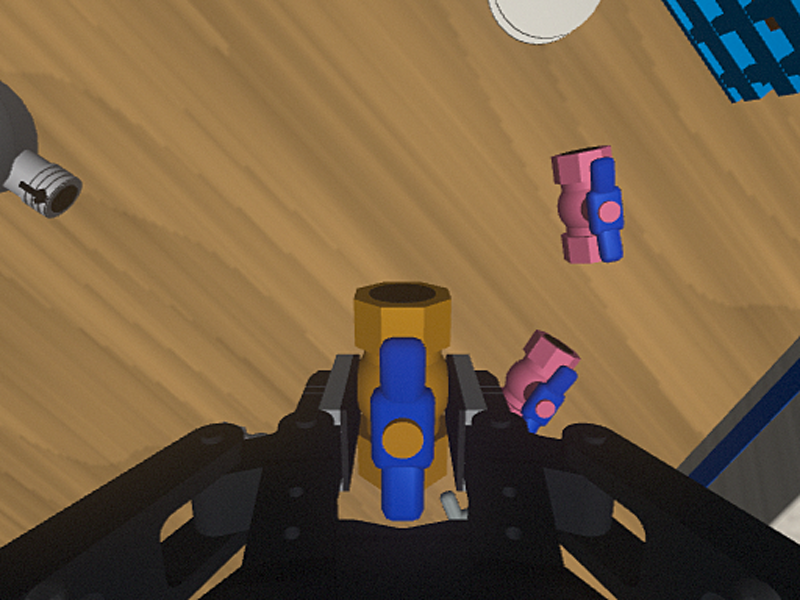

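The cold valve is held straight in the pads. Its handle hub is at (403,440) and the handle's ends are at rows 338 and 520. The pink look-alikes at (588,205) and (540,385) are untouched.

```bash
python3 hand.py h3 174.6,403,440 174.6,403,338 174.6,403,520 156.6,403,308
```

```text
174.6,403,440 [  1.    0.6 -35.6]
174.6,403,338 [ 27.3   0.6 -35.6]
174.6,403,520 [-22.    0.6 -35.6]
156.6,403,308 [ 28.9   0.6 -17.6]
```

```bash
python3 -m jog '[{"rx":0,"ry":0,"rz":0.46,"x":0.21,"y":0.92,"z":0,"jaw":-1},{"rx":0,"ry":0,"rz":0.46,"x":0.21,"y":0.92,"z":0,"jaw":-1},{"rx":0,"ry":0,"rz":0.46,"x":0.21,"y":0.92,"z":0,"jaw":-1},{"rx":0,"ry":0,"rz":0.46,"x":0.21,"y":0.92,"z":0,"jaw":-1},{"rx":0,"ry":0,"rz":0.46,"x":0.21,"y":0.92,"z":0,"jaw":-1},{"rx":0,"ry":0,"rz":0.46,"x":0.21,"y":0.92,"z":0,"jaw":-1},{"rx":0,"ry":0,"rz":0.46,"x":0.21,"y":0.92,"z":0,"jaw":-1},{"rx":0,"ry":0,"rz":0,"x":0,"y":0,"z":0,"jaw":-1}]' >/dev/null
python3 -m jog '[{"rx":0,"ry":0,"rz":0,"x":0,"y":0,"z":-0.6,"jaw":-1},{"rx":0,"ry":0,"rz":0,"x":0,"y":0,"z":-0.7,"jaw":-1},{"rx":0,"ry":0,"rz":0,"x":0,"y":0,"z":-0.4,"jaw":-1},{"rx":0,"ry":0,"rz":0,"x":0,"y":0,"z":-0.1,"jaw":-1},{"rx":0,"ry":0,"rz":0,"x":0,"y":0,"z":0,"jaw":-1},{"rx":0,"ry":0,"rz":0,"x":0,"y":0,"z":0,"jaw":-1}]' >/dev/null
python3 st.py 674.2 69.9 9 79.9
```

```text
t 19.18 pos [676.5  68.5  33.2] yaw 80.0 w 25.9 F [-1.  -0.1 -1.7] grip 40.4
to go units [-0.04  0.02 -0.4 ] rz -0.01
```

```bash
python3 -m jog '[{"rx":0,"ry":0,"rz":-0.01,"x":-0.04,"y":0.02,"z":-0.25,"jaw":-1},{"rx":0,"ry":0,"rz":0,"x":0,"y":0,"z":-0.1,"jaw":-1},{"rx":0,"ry":0,"rz":0,"x":0,"y":0,"z":0,"jaw":-1},{"rx":0,"ry":0,"rz":0,"x":0,"y":0,"z":0,"jaw":-1}]' >/dev/null
python3 st.py 674.2 69.9 9 79.9
```

```text
t 19.68 pos [672.8  69.4  10.3] yaw 79.9 w 25.8 F [ 0.5 -0.8 -1.5] grip 40.6
to go units [ 0.02  0.01 -0.02] rz -0.0
```

```bash
python3 -m jog '[{"rx":0,"ry":0,"rz":0,"x":0.02,"y":0.01,"z":-0.02,"jaw":-1},{"rx":0,"ry":0,"rz":0,"x":0,"y":0,"z":0,"jaw":-1},{"rx":0,"ry":0,"rz":0,"x":0,"y":0,"z":0,"jaw":0.5},{"rx":0,"ry":0,"rz":0,"x":0,"y":0,"z":0,"jaw":0.5},{"rx":0,"ry":0,"rz":0,"x":0,"y":0,"z":0,"jaw":0.5},{"rx":0,"ry":0,"rz":0,"x":0,"y":0,"z":0.6,"jaw":0.5},{"rx":0,"ry":0,"rz":0,"x":0,"y":0,"z":0.8,"jaw":0.7},{"rx":0,"ry":0,"rz":0,"x":0,"y":0,"z":0.7,"jaw":0.7}]' |grep -v orient
python3 -m jog '[{"rx":0,"ry":0,"rz":0.49,"x":-0.47,"y":-0.86,"z":0,"jaw":0.7},{"rx":0,"ry":0,"rz":0.49,"x":-0.47,"y":-0.86,"z":0,"jaw":0.7},{"rx":0,"ry":0,"rz":0.49,"x":-0.47,"y":-0.86,"z":0,"jaw":0.7},{"rx":0,"ry":0,"rz":0.49,"x":-0.47,"y":-0.86,"z":0,"jaw":0.7},{"rx":0,"ry":0,"rz":0.49,"x":-0.47,"y":-0.86,"z":0,"jaw":0.7},{"rx":0,"ry":0,"rz":0.49,"x":-0.47,"y":-0.86,"z":0,"jaw":0.7},{"rx":0,"ry":0,"rz":0.49,"x":-0.47,"y":-0.86,"z":0,"jaw":0.7},{"rx":0,"ry":0,"rz":0.49,"x":-0.47,"y":-0.86,"z":0,"jaw":0.7}]' >/dev/null
python3 -m jog '[{"rx":0,"ry":0,"rz":0,"x":0,"y":0,"z":0,"jaw":0.7},{"rx":0,"ry":0,"rz":0,"x":0,"y":0,"z":0,"jaw":0.7}]' >/dev/null
python3 st.py 449.6 -342 6 119
```

```text
clock: 20.68
tcp_pos: [0.6742, 0.0702, 0.137]
contact_force: [1.3, 0.2, 0.2]
grip_width: 0.0729
gripper_force: 0.0
t 21.93 pos [ 448.7 -342.5  135.4] yaw 119.1 w 72.1 F [ 0.5  0.8 -0.3] grip 0.0
to go units [ 0.02  0.01 -2.16] rz -0.01
```

```bash
python3 -m jog '[{"rx":0,"ry":0,"rz":0,"x":0.02,"y":0.01,"z":-0.8,"jaw":0.7},{"rx":0,"ry":0,"rz":0,"x":0,"y":0,"z":-0.8,"jaw":0.7},{"rx":0,"ry":0,"rz":0,"x":0,"y":0,"z":-0.4,"jaw":0.7},{"rx":0,"ry":0,"rz":0,"x":0,"y":0,"z":-0.14,"jaw":0.7},{"rx":0,"ry":0,"rz":0,"x":0,"y":0,"z":0,"jaw":0.7}]' >/dev/null
python3 -m jog '[{"rx":0,"ry":0,"rz":0,"x":0,"y":0,"z":0,"jaw":-1},{"rx":0,"ry":0,"rz":0,"x":0,"y":0,"z":0,"jaw":-1},{"rx":0,"ry":0,"rz":0,"x":0,"y":0,"z":0,"jaw":-1},{"rx":0,"ry":0,"rz":0,"x":0,"y":0,"z":0,"jaw":-1},{"rx":0,"ry":0,"rz":0,"x":0,"y":0,"z":0,"jaw":-1}]' 40 >/dev/null
python3 st.py 449.6 -342 6 119
python3 -m jog '[{"rx":0,"ry":0,"rz":0,"x":0,"y":0,"z":0.6,"jaw":-1},{"rx":0,"ry":0,"rz":0,"x":0,"y":0,"z":0.8,"jaw":-1},{"rx":0,"ry":0,"rz":0,"x":0,"y":0,"z":0.8,"jaw":-1},{"rx":0,"ry":0,"rz":0,"x":0,"y":0,"z":0,"jaw":-1},{"rx":0,"ry":0,"rz":0,"x":0,"y":0,"z":0,"jaw":-1}]' >/dev/null
python3 snap.py h4
python3 - <<'E'
from fit import *
p,o,f=L("h4");h=cv2.cvtColor(f,cv2.COLOR_RGB2HSV);m=cv2.inRange(h,(0,150,60),(8,255,255));m[:190]=0
n,l,s,c=cv2.connectedComponentsWithStats(m);i=1+np.argmax(s[1:,4]);print("handle bbox/ctr 800-scale",s[i]*1.5625,c[i]*1.5625)
m2=(l==i)*1
ys,xs=np.nonzero(m2);print([ (y*1.5625,xs[ys==y].mean()*1.5625) for y in range(ys.min(),ys.max(),20)])
E
```

```text
t 23.18 pos [ 450.2 -342.7    7.9] yaw 119.1 w 26.4 F [0.2 0.2 6.6] grip 40.8
to go units [-0.01  0.01 -0.03] rz -0.01
23.8 [ 0.4488 -0.3421  0.1383] yaw 119.11370673268071 tilt [-0.0011  0.0001] [ 1.0595  0.4895 -0.6688  1.8736  0.379   0.9091  0.7183] 0.025906326307341798 [-0.717  -0.33   -1.9811]
handle bbox/ctr 800-scale [ 370.3125  339.0625   64.0625  185.9375 5118.75  ] [401.7228 427.7101]
[(339.0625, np.float64(400.78125)), (370.3125, np.float64(401.5625)), (401.5625, np.float64(401.5625)), (432.8125, np.float64(399.47916666666663)), (464.0625, np.float64(401.5625)), (495.3125, np.float64(401.5625))]
```

The hot valve is held straight: handle column about 401, rows 339–525.

```bash
python3 -m jog '[{"rx":0,"ry":0,"rz":-0.25,"x":-0.02,"y":0.96,"z":0,"jaw":-1},{"rx":0,"ry":0,"rz":-0.25,"x":-0.02,"y":0.96,"z":0,"jaw":-1},{"rx":0,"ry":0,"rz":-0.25,"x":-0.02,"y":0.96,"z":0,"jaw":-1},{"rx":0,"ry":0,"rz":-0.25,"x":-0.02,"y":0.96,"z":0,"jaw":-1},{"rx":0,"ry":0,"rz":-0.25,"x":-0.02,"y":0.96,"z":0,"jaw":-1},{"rx":0,"ry":0,"rz":-0.25,"x":-0.02,"y":0.96,"z":0,"jaw":-1},{"rx":0,"ry":0,"rz":-0.25,"x":0,"y":0.96,"z":0,"jaw":-1},{"rx":0,"ry":0,"rz":0,"x":0,"y":0,"z":0,"jaw":-1}]' >/dev/null
python3 -m jog '[{"rx":0,"ry":0,"rz":0,"x":0,"y":0,"z":-0.6,"jaw":-1},{"rx":0,"ry":0,"rz":0,"x":0,"y":0,"z":-0.7,"jaw":-1},{"rx":0,"ry":0,"rz":0,"x":0,"y":0,"z":-0.4,"jaw":-1},{"rx":0,"ry":0,"rz":0,"x":0,"y":0,"z":-0.1,"jaw":-1},{"rx":0,"ry":0,"rz":0,"x":0,"y":0,"z":0,"jaw":-1},{"rx":0,"ry":0,"rz":0,"x":0,"y":0,"z":0,"jaw":-1}]' >/dev/null
python3 st.py 442.1 62.1 8 101.3
```

```text
t 25.6 pos [443.2  61.   31.7] yaw 101.6 w 26.2 F [ 0.3 -0.6 -1.7] grip 39.8
to go units [-0.02  0.02 -0.39] rz -0.03
```

```bash
python3 -m jog '[{"rx":0,"ry":0,"rz":-0.03,"x":-0.02,"y":0.02,"z":-0.25,"jaw":-1},{"rx":0,"ry":0,"rz":0,"x":0,"y":0,"z":-0.1,"jaw":-1},{"rx":0,"ry":0,"rz":0,"x":0,"y":0,"z":0,"jaw":-1},{"rx":0,"ry":0,"rz":0,"x":0,"y":0,"z":0,"jaw":-1}]' >/dev/null
python3 st.py 442.1 62.1 8 101.3
```

```text
t 26.1 pos [441.7  62.3  10.4] yaw 101.3 w 26.2 F [-0.6  0.1 -1.8] grip 39.8
to go units [ 0.01 -0.   -0.04] rz -0.0
```

```bash
python3 -m jog '[{"rx":0,"ry":0,"rz":0,"x":0.01,"y":0,"z":-0.03,"jaw":-1},{"rx":0,"ry":0,"rz":0,"x":0,"y":0,"z":0,"jaw":-1},{"rx":0,"ry":0,"rz":0,"x":0,"y":0,"z":0,"jaw":0.5},{"rx":0,"ry":0,"rz":0,"x":0,"y":0,"z":0,"jaw":0.5},{"rx":0,"ry":0,"rz":0,"x":0,"y":0,"z":0,"jaw":0.5},{"rx":0,"ry":0,"rz":0,"x":0,"y":0,"z":0.6,"jaw":0.5},{"rx":0,"ry":0,"rz":0,"x":0,"y":0,"z":0.8,"jaw":0.7},{"rx":0,"ry":0,"rz":0,"x":0,"y":0,"z":0.7,"jaw":1}]' |grep -v orient
python3 -m jog '[{"rx":0,"ry":0,"rz":-0.4,"x":0.5,"y":-0.4,"z":0.7,"jaw":1},{"rx":0,"ry":0,"rz":-0.4,"x":0.5,"y":-0.4,"z":0.7,"jaw":1},{"rx":0,"ry":0,"rz":-0.4,"x":0.5,"y":-0.4,"z":0.6,"jaw":1},{"rx":0,"ry":0,"rz":0,"x":0.4,"y":-0.4,"z":0.4,"jaw":1},{"rx":0,"ry":0,"rz":0,"x":0,"y":0,"z":0,"jaw":1},{"rx":0,"ry":0,"rz":0,"x":0,"y":0,"z":0,"jaw":1},{"rx":0,"ry":0,"rz":0,"x":0,"y":0,"z":0,"jaw":1}]' >/dev/null
python3 snap.py w7
```

```text
clock: 27.1
tcp_pos: [0.4417, 0.0624, 0.1356]
contact_force: [1.2, 0.3, 0.3]
grip_width: 0.0853
gripper_force: 0.0
27.975 [ 0.5547 -0.0327  0.2772] yaw 89.44381134201397 tilt [-0.0019  0.0001] [ 0.5326  0.3219 -0.7242  1.7504  0.2304  1.1582 -0.2694] 0.08558460098257295 [-0.5869  0.4232  0.3684]
```

View pics/w7.png

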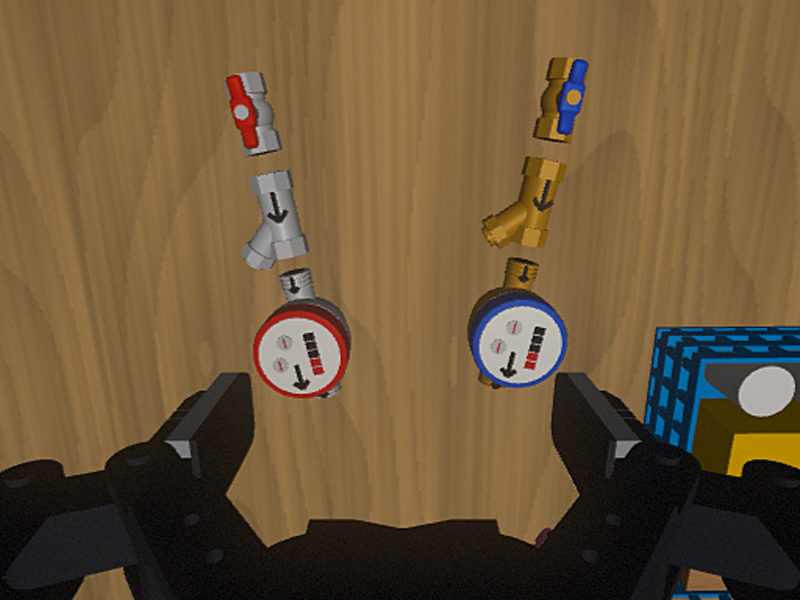

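Both sets are laid out in order: valves at (250,113) and (561,98), strainers at (278,220) and (535,200), then the meters. I'll run a numerical check before handing in.

Run:
```python
from chk import *
big=np.zeros((1152,1536,3),np.uint8)
for nm,sb,vb,m in(("hot",(238,166,312,272),(222,68,284,158),(.4767,-.1128,-78.6)),("cold",(480,152,570,252),(530,52,592,146),(.6418,-.1055,-100.2))):
    s=run(nm+" s","w7","strainer",0,sb,(m[0]+(-.02 if nm=="hot" else .018),m[1]+.101,m[2]),big)
    v=run(nm+" v","w7","valve",0,vb,(m[0]+(-.035 if nm=="hot" else .032),m[1]+.176,m[2]),big)
    d=np.array([np.cos(np.radians(m[2])),np.sin(np.radians(m[2]))])
    for k,q in(("s",s),("v",v)):
        e=(np.array(q[:2])-m[:2])*1e3;print(nm,k,"along",e@d,"across",e@[-d[1],d[0]])
    a=W("w7",(297,270) if nm=="hot" else (523,260),.02)[0][:2];e=(a-m[:2])*1e3;print("  inlet end along",e@d,"across",e@[-d[1],d[0]])
```

```text
hot s [456.5 -13. ] -77.6 IoU 0.868
hot v [443.9  63.6] -80.2 IoU 0.905
hot s along -101.79702968071607 across -0.09451440432783441
hot v along -179.4421305374475 across 2.7565491198861776
  inlet end along -56.481205373258994 across 3.010640389817967
cold s [661.4  -5.2] -100.7 IoU 0.873
cold v [673.2  71.1] -99.9 IoU 0.929
cold s along -102.16897495324133 across 1.5219926101106136
cold v along -179.389900301751 across -0.410846069495808
  inlet end along -56.29004004730206 across 0.841946771935872
```

```bash
python3 -c "
from bench import r
print(r.hand_in())"
```

```text
the job is handed in; nothing more can be done
None
```

Job handed in at about 28 s of the 99 s allowed: both sets lie valve–strainer–meter in flow order with gaps of about 14–16 mm; the final camera check put the parts within about 3 mm of each meter's axis, and the meters, gas valve, tape reel and look-alikes were left alone.

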